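# Load a stain canister into the bench stirrer's slotted hold-down plate

### The arm

A 6-joint arm with a two-finger parallel gripper is mounted at the origin on the work surface. World frame = base frame: x ahead of the robot, y to its left, z up, the work surface at z = 0. Lengths are in m, angles in rad, forces in N, time in s.
With the tool pointing down it reaches from about 0.25 to 0.775 m from the base axis. Payload 4 kg.
Tool frame: the origin (TCP) lies between the finger pads; the fingertips stand 14 mm ahead of it and the grasp point (between the pads) lies 5 mm behind it; z points along the fingers, y is the line along which they close (so a half turn about z gives the same grasp; the last joint's range is limited). The gripper opens to 94 mm and grips with 3 to 60 N. Pads are 16 mm wide; open, the fingers measure 119 mm over their backs; the gripper's body (75 mm by 177 mm) begins 78 mm behind the grasp point.
Start: joints at [1.091, 0.087, 1.371, -0, 1.684, -0.103], TCP at [0.202, 0.511, 0.196] pointing down, gripper open.
Joint ranges: [-3.1, 3.1], [-0.76, 2.03], [0.27, 2.55], [-1.08, 4.22], [0.17, 2.65], [-2.57, 2.57]. Speed limits (rad/s): [2.79, 2.79, 3.14, 3.14, 3.14, 3.14].

### API

Orientations are given as [roll, pitch, yaw] about the fixed x, y, z axes, in that order (R = Rz(yaw) Ry(pitch) Rx(roll)).
In Python, from bench import robot, snapshot gives the robot as it stands.
- The arm moves only by the tool carry_out, never from a script. Its argument "motion" is text: rows parted by semicolons, each of 4 numbers parted by spaces: the shift along the tool's x, y, z each as a share of 0.15 m, from -1 to 1, then the turn about the tool's z as a share of 180 degrees, from -1 to 1. A call has exactly 8 rows; each row is the pose to reach, as a shift and turn from the pose commanded when the call began, along the tool's axes at that moment, turning the shorter way round; what a row does not reach only later rows make up. A row lasts 1/10 s, in which the tool goes at most 50 mm and 8.59 degrees, less where a joint would pass 70% of its speed; a pose out of reach is approached as far as the arm can. A call with a number of a shift or a turn outside -1 to 1 is refused whole. A call with a gripper value outside its range is refused whole. "grip" is the opening, from -1 (shut) to 1 (fully open), set as the call begins (left out, the last holds). The fingers move at their own pace and stop on an object; the grip force is fixed at half the most. Time passes only in rows, so rows that repeat a pose let the fingers close, or fill a call up. It gives the time, the measured TCP pose, the force, the opening and the grip force at its end, in the units of the state.
- robot.get_obs(): the state, without advancing time (a new reading comes with each control period).
- snapshot(name): name is "side" or "top" or "wrist"; returns a dict with "image" (420x560x3 uint8, red, green, blue), "fx", "fy", "cx", "cy" (pixels), "distortion" ([k1, k2, p1, p2, k3] as OpenCV has them; the pictures are not rectified), "pose" (4x4, takes a point from camera to world coordinates); the wrist camera has in their place "hand_eye" (4x4, takes a point from camera to tool coordinates, whose origin is the TCP and whose axes are the flange's). Camera axes: x right, y up, looking along -z (the intrinsics and any distortion apply to the point x, -y, -z); pixel columns grow to the right and rows downward; lengths in m; the calibration is good to about 2 mm. A picture is of the moment at which its call begins: read the wrist's pose just before it. There is no depth.
- robot.close_job(): hands the job in; it is judged then, once.
The state is a dict: "time": time; "joint_positions": joint angles; "qvel": joint speeds; "joint_torque": joint torques, N m; "tool_pos": TCP position; "ee_rot": TCP orientation; "wrist_force": force on the tool from outside, world axes, zero at the start; "wrist_torque": the same for the moment, N m; "width": finger opening in m; "finger_force": force on a finger pad.
Only numpy, scipy, OpenCV 4.12 (cv2) and the standard library are available. Lean on these libraries where they do the work, as an engineer would, in place of code of your own. Each camera call takes 0.05 s, during which the arm holds its last target. There are 200 camera calls.

### The job

Load the blue-lidded canister into the stirring dock: swing the yellow keeper bar well out of the way, slide the canister along the bench (do not lift or tip it) into the slotted plate until it is fully home with its foot flange under the plate, swing the keeper shut behind it, and only then throw the red-tipped switch lever fully over to its far side, away from the slot. Leave the red-lidded canister and the other loose things on the bench where they are.

Things in the scene. Friction and masses are not known exactly. Their poses are not given: they have to be found in the camera images.
- blue_centre (a point): Centre (45 mm above its underside) of the canister to load: loose upright round can, 90 mm tall, white barrel 92 mm in diameter (too wide to grip), blue lid and band, aluminium foot flange 120 mm in diameter, 8 mm thick; 0.35 to 0.7 kg; z up. Pushed 25 to 65 mm above the bench it slides without tipping. It swaps places at random with the red one.
- red_centre (a point): Centre of the like canister with red lid and red band, same sizes; leave it where it is.
- dock_home (a point): Where blue_centre is when the canister is fully home: 45 mm above the bench, over a round black and silver drive plate. x points level into the slot (the way the canister slides in), y across it, z up. The dock's place and yaw vary. The slot's end stops the barrel within 2 mm of home. Behind, at x = 80 to 170 mm, stands a white console 40 mm high.
- keeper (a joint): Angle of the yellow bar (12 x 12 mm, 24 to 36 mm above the bench) that swings level across the mouth: 0 shut (end stop, bar straight across the slot, just behind the barrel), growing to 2.1 rad (end stop) as it swings out, counter-clockwise from above. Clear of the canister's way beyond 1.7. Starts at 0 to 0.4, stays where left, about 1 N at its post moves it.
- keeper_post (a point): Middle (58 mm above the bench) of the upright round black post, 16 mm in diameter, from 36 to 80 mm above the bench, at the keeper's free end, 155 mm from the hinge. It may be pushed, or gripped from above; being round it turns in a grip.
- keeper_hinge (a point): On the keeper's upright hinge axis, 58 mm above the bench (in the frame of dock_home at x = -55, y = -78 mm). With the keeper shut the post lies from here 155 mm along dock_home's +y.
- switch (a joint): Angle of the switch lever on the console: 0 (off) leans 0.5 rad towards the slot (dock_home's -x), 1.0 (on, end stop) leans 0.5 rad the other way (+x). Starts at 0 to 0.2, stays where left, takes about 1 N at its tip.
- switch_tip (a point): Centre of the red ball (26 mm in diameter) on the switch lever, a 10 mm rod, 80 mm from pivot to ball centre. Pivot: 62 mm above the bench, in dock_home's frame at x = 125, y = 55 mm. The ball is 132 mm above the bench at either end of its swing, 142 mm midway. The block under the lever is 65 mm high.
- bottle: Bystander: amber bottle, 64 mm in diameter, 140 mm tall, beyond the dock; origin at its underside.
- beaker: Bystander: glass beaker, 70 mm in diameter, 85 mm tall; origin at its underside.
- dishes: Bystander: stack of round dishes, 88 mm in diameter, 37 mm tall, near the robot; origin at its underside.
- slidebox: Bystander: green slide box, 90 x 75 x 35 mm; origin at its underside.
- slot_mouth (a point): Middle of the slot's mouth, at plate top (20 mm), 75 mm before dock_home along its -x; same axes. The steel plate (underside 12, top 20 mm above the bench) is 157 mm long and 190 mm wide; its slot is 98 mm wide, open to -x, the mouth flared 43 mm farther out. The barrel fits in the slot, the flange under the plate.
Not all that is in view belongs to the job. Leave any green or orange look-alike of the part that bears blue_centre alone.

How it is judged:
On the way, in this order (a step that is already met when the one before it is completed fails the run):
1. the keeper is swung open (more than 1.4 rad), the canister not yet in the slot (value of joint keeper above 1.4 rad), for 0.1 s.
2. the blue canister stands within 15 mm of home in the slot, on the bench (horizontal distance between blue_centre and dock_home below 0.015 m and height (world z) of blue_centre below 0.05 m), for 0.1 s.
3. the keeper is shut (less than 0.08 rad) behind the canister, the switch still off (less than 0.5 rad) (value of joint keeper below 0.08 rad and horizontal distance between blue_centre and dock_home below 0.008 m and value of joint switch below 0.5 rad), for 0.1 s.
4. the switch lever is thrown over (more than 0.85 rad) (value of joint switch above 0.85 rad), for 0.1 s.
At the end, for the whole second after the job is handed in: The blue canister stands upright on the bench within 8 mm of home with its flange under the plate, at rest; the keeper is shut (under 0.08 rad) and the switch is over (above 0.85 rad) (horizontal distance between blue_centre and dock_home below 0.008 m and height (world z) of blue_centre below 0.05 m and angle between blue_centre's own z axis and vertical below 0.06 rad and value of joint keeper below 0.08 rad and value of joint switch above 0.85 rad and linear speed of blue below 0.02 m/s); the robot touches nothing.
It fails at once if the blue canister is tipped (over 0.3 rad) or lifted (over 20 mm) (angle between blue_centre's own z axis and vertical above 0.3 rad or height (world z) of blue_centre above 0.065 m).
It fails at once if the red canister is moved more than 30 mm (distance of red_centre from where it was at the start of the episode above 0.03 m).
It fails at once if another bystander is moved more than 30 mm (distance of any of bottle, beaker, dishes, slidebox from where it was at the start of the episode above 0.03 m).
It also fails if it takes over 72 s, if anything falls off the work surface, if the arm or the gripper's body presses on something with over 40 N, if the wrist force passes 120 N, or if a joint passes its speed limit or range.

## Working session

There is one attempt and no reset: what is moved stays moved. The work goes in short steps, Python scripts to look and compute and a tool call to move; the robot and the scene stay as the last step left them, time stands still between calls to the robot, and variables do not carry over. Pictures are saved under pics/ and viewed, at most 12 in all, crops included, and the job is handed in when it is done.

Besides the shell and the picture viewer there is one more tool, called after ">>>" by a JSON object that holds its "op" and its "data". carry_out: Moves the arm, as the interface text tells. Shift numbers are shares of 0.15 m and turn numbers shares of 180 degrees, none past 1 either way. Its arguments: {"type":"object","properties":{"motion":{"type":"string"},"grip":{"type":"number"}},"required":["motion"]}

```bash
mkdir -p pics; python3 - <<'E'
from bench import robot, snapshot
import cv2, pickle
o=robot.get_obs(); print(o['time'],o['tool_pos'],o['ee_rot'],o['width'])
d={}
for n in("side","top"):
    s=snapshot(n); d[n]=s; cv2.imwrite(f"pics/{n}0.png",s["image"][:,:,::-1]); print(n,s['fx'],s['distortion'],s['pose'])
pickle.dump(d,open('s0.pkl','wb'))
E
```

```text
0.0 [0.2021219  0.51091425 0.19463267] [-3.13944771e+00 -2.09069471e-04  2.76479354e+00] 0.09415310284441215
side 462.16333574750405 [-0.15046395  0.          0.          0.          0.        ] [[ 0.67884594  0.55201732 -0.48419528 -0.11369401]
 [-0.73427035  0.50682936 -0.45163154 -0.6240684 ]
 [-0.00390405  0.66211848  0.749389    1.08366863]
 [ 0.          0.          0.          1.        ]]
top 407.707200935843 [0.01329406 0.         0.         0.         0.        ] [[-2.11023529e-03  9.81545147e-01 -1.91218909e-01  3.18688252e-01]
 [-9.99955199e-01 -3.06718294e-04  9.46079499e-03 -3.45675997e-02]
 [ 9.22754708e-03  1.91230306e-01  9.81501820e-01  1.09054132e+00]
 [ 0.00000000e+00  0.00000000e+00  0.00000000e+00  1.00000000e+00]]
```

View pics/top0.png

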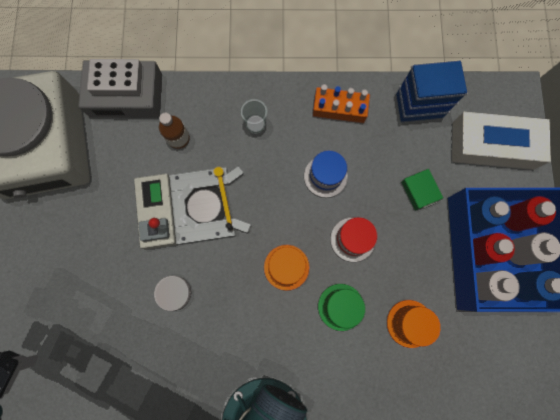

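View pics/side0.png

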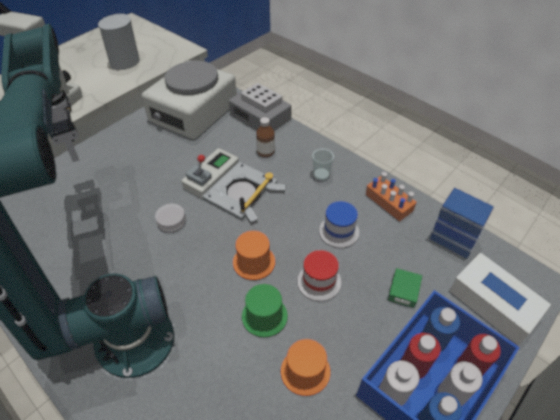

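Top view: blue lid near (329,163), its flange near (326,176), red lid (358,236), drive plate (205,206), keeper hinge (219,172), post (230,227), red ball (154,223). Side view: blue (341,213), hinge (268,177), post (245,207), ball (201,158). I'll enlarge both views.

```bash
cat > h.py <<'E'
import numpy as np, cv2, pickle
def K(s): return np.array([[s['fx'],0,s['cx']],[0,s['fy'],s['cy']],[0,0,1.]])
def ray(s,uv,T=None):
    T=s['pose'] if T is None else T; T=np.array(T)
    p=cv2.undistortPoints(np.array([[uv]],float),K(s),np.array(s['distortion']))[0,0]
    d=T[:3,:3]@np.array([p[0],-p[1],-1]); return T[:3,3],d/np.linalg.norm(d)
def onz(s,uv,z,T=None):
    o,d=ray(s,uv,T); return o+d*(z-o[2])/d[2]
def tri(rs):
    A=sum(np.eye(3)-np.outer(d,d) for o,d in rs); b=sum((np.eye(3)-np.outer(d,d))@o for o,d in rs)
    x=np.linalg.solve(A,b); return x,[np.linalg.norm(np.cross(x-o,d)) for o,d in rs]
def proj(s,P,T=None):
    T=np.array(s['pose'] if T is None else T); q=np.linalg.inv(T)@np.r_[P,1]; q=q[:3]*[1,-1,-1]
    return cv2.projectPoints(q.reshape(1,3),np.zeros(3),np.zeros(3),K(s),np.array(s['distortion']))[0][0,0]
E
python3 - <<'E'
from h import *
d=pickle.load(open('s0.pkl','rb'))
a=d['top']['image'][140:260,125:265]; b=d['side']['image'][140:240,175:295]
a=cv2.resize(a,(700,600),interpolation=cv2.INTER_CUBIC);b=cv2.resize(b,(720,600),interpolation=cv2.INTER_CUBIC)
cv2.imwrite('pics/tc.png',a[:,:,::-1]);cv2.imwrite('pics/sc.png',b[:,:,::-1])
for n,w in(('top',(300,140,360,200)),('side',(310,190,370,250))):
    im=d[n]['image'].astype(int)[w[1]:w[3],w[0]:w[2]]
    m=((im[...,2]>im[...,0]+60)).astype(np.uint8)
    c=max(cv2.findContours(m,0,1)[0],key=cv2.contourArea); x,y,ww,hh=cv2.boundingRect(c)
    print(n,x+w[0],y+w[1],ww,hh)
for n,u in(('top',(326,176)),('side',(340,230))): print(onz(d[n],u,.006))
E
```

```text
top 312 151 35 34
side 326 202 31 24
[ 0.62889183 -0.16694029  0.006     ]
[ 0.63330194 -0.16579049  0.006     ]
```

View pics/tc.png

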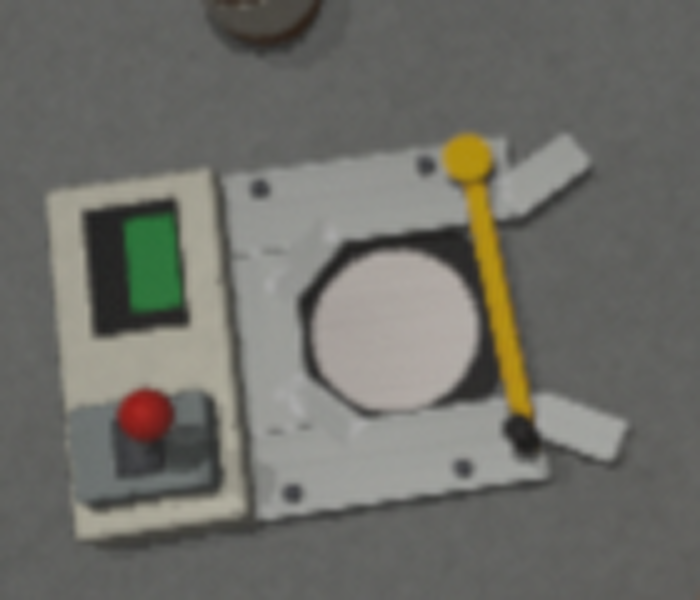

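View pics/sc.png

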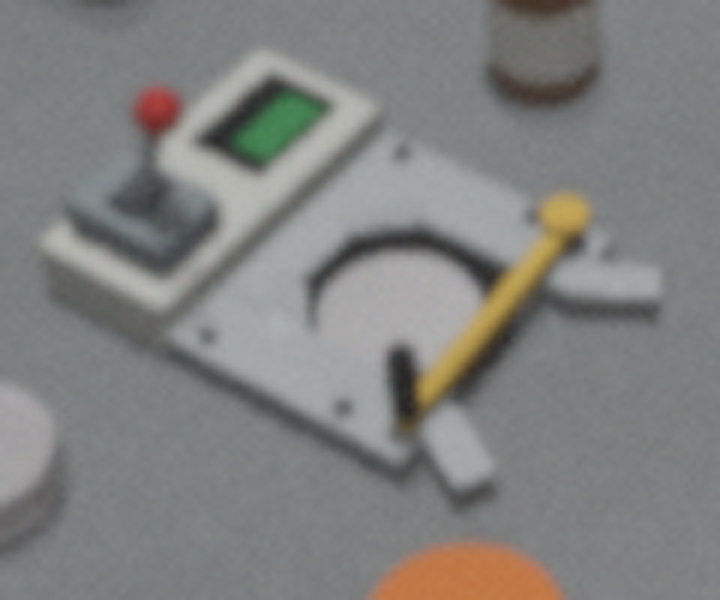

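Top crop: hinge disc (467,158), post top (520,432), ball (146,415), plate corners (505,140), (548,480), (258,520), (225,173). Side crop: hinge disc (565,213), post from (400,352) to (407,415), ball (157,108), plate corners (405,475), (382,135), (170,345). Next I fit the dock to these points.

```bash
cat > fit.py <<'E'
from h import *
from scipy.optimize import least_squares
d=pickle.load(open('s0.pkl','rb'))
t=lambda x,y:np.array([125+x/5-.4,140+y/5-.4]); sd=lambda x,y:np.array([175+x/6-.4,140+y/6-.4])
for n,a,b in(('hinge',t(467,158),sd(565,213)),('posttop',t(519,429),sd(400,350)),('ball',t(146,415),sd(157,108)),
  ('blue lid',np.array([329,167.5]),np.array([341,213.5])),('cornerNear',t(548,480),sd(405,475)),('cornerConsole',t(258,520),sd(170,345))):
    print(n,tri([ray(d['top'],a),ray(d['side'],b)]))
obs=[('top',t(467,158),'h'),('side',sd(565,213),'h'),('top',t(519,429),'p'),('side',sd(400,350),'p'),('top',t(146,415),'b'),('side',sd(157,108),'b'),
('top',t(505,140),(-75,-95,20)),('top',t(548,480),(-75,95,20)),('side',sd(405,475),(-75,95,20)),('top',t(258,520),(80,95,20)),('top',t(225,173),(80,-95,20)),('side',sd(170,345),(80,95,20)),('side',sd(382,130),(80,-95,20))]
def pts(p):
    x,y,w,k,s=p; c,sn=np.cos(w),np.sin(w)
    W=lambda q:np.array([x+(c*q[0]-sn*q[1])/1e3,y+(sn*q[0]+c*q[1])/1e3,q[2]/1e3])
    f={'h':(-55,-78,40),'p':(-55-155*np.sin(k),-78+155*np.cos(k),78),'b':(125+80*np.sin(s-.5),55,62+80*np.cos(s-.5))}
    return W,f
def res(p):
    W,f=pts(p); return np.concatenate([proj(d[n],W(f[q] if isinstance(q,str) else q))-u for n,u,q in obs])
if __name__=='__main__':
    r=least_squares(res,[.55,.12,1.6,.1,.1],loss='soft_l1'); print(r.x); print(res(r.x).reshape(-1,2).round(1).tolist())
    W,f=pts(r.x)
    for q in 'hpb': print(q,W(f[q]))
    for n,u,q in [('mouth',0,(-75,0,20))]: print(n,W(q))
    for z,uv in((.09,(329,163)),(.09,(341,210))): pass
E
python3 fit.py
```

```text
hinge (array([0.63128113, 0.12538139, 0.04289054]), [np.float64(0.0001633409941385943), np.float64(0.00016334099413831861)])
posttop (array([0.47853455, 0.08944762, 0.0837714 ]), [np.float64(0.00030861487977916035), np.float64(0.0003086148797791285)])
ball (array([0.47562353, 0.25709446, 0.14311338]), [np.float64(0.0006485106920421063), np.float64(0.0006485106920421334)])
blue lid (array([ 0.6280742 , -0.16500368,  0.08586186]), [np.float64(0.0006679747995484329), np.float64(0.0006679747995484553)])
cornerNear (array([0.46472408, 0.08178212, 0.00622787]), [np.float64(0.0015188600681152848), np.float64(0.001518860068115267)])
cornerConsole (array([0.44193752, 0.2353018 , 0.00972313]), [np.float64(0.00010258495672331573), np.float64(0.00010258495672338679)])
[0.54586589 0.16775549 1.72109057 0.07113068 0.19098976]
[[0.2, 0.4], [0.1, 0.7], [-0.4, -0.1], [0.2, 0.8], [-0.4, 0.2], [0.2, 0.7], [0.2, -0.9], [0.7, -0.6], [-0.6, -2.1], [0.1, 0.3], [-0.6, 0.6], [-0.4, -1.4], [1.0, 0.1]]
h [0.6312217  0.12505437 0.04      ]
p [0.48000594 0.09101327 0.078     ]
b [0.47641256 0.25905626 0.1382108 ]
mouth [0.55709557 0.09360096 0.02      ]
```

>>> {"op": "carry_out", "data": {"motion": "-0.15 -0.1 0 -0.03; -0.4 -0.28 0 -0.07; -0.65 -0.45 0 -0.11; -0.85 -0.6 0 -0.15; -1 -0.7 0 -0.168; -1 -0.7 0 -0.168; -1 -0.7 0 -0.168; -1 -0.7 0 -0.168", "grip": 1}}

```text
time: 0.9
tool_pos: [0.3026, 0.3593, 0.1955]
ee_rot: [3.141, -0.001, -2.99]
wrist_force: [-1.0, -0.4, 0.9]
width: 0.094
finger_force: 0.0
```

```bash
cat > go.py <<'E'
# dock-frame helper: python3 go.py x y z(mm) yawdeg-rel-dock
import sys; from h import *; from bench import robot
from scipy.spatial.transform import Rotation as R
import json,os
D=json.load(open('dock.json')) if os.path.exists('dock.json') else [.5459,.1678,1.721]
o=robot.get_obs(); Rm=R.from_euler('xyz',o['ee_rot']).as_matrix(); p=np.array(o['tool_pos'])
c,s=np.cos(D[2]),np.sin(D[2]); W=np.array([[c,-s,0],[s,c,0],[0,0,1]])
q=W.T@(p-[D[0],D[1],0])*1e3
print('t',round(o['time'],2),'dock',q.round(1),'yaw',round(np.degrees(o['ee_rot'][2]-D[2]),2),'F',np.round(o['wrist_force'],1),'w',round(o['width'],4))
a=list(map(float,sys.argv[1:]))
for i in range(0,len(a),4):
    t=W@(np.array(a[i:i+3])-q)/1e3; dy=(np.radians(a[i+3])+D[2]-o['ee_rot'][2]+np.pi)%(2*np.pi)-np.pi
    print((Rm.T@t/.15).round(3),'turn',round(-dy/np.pi,4))
E
python3 go.py -66 76 196 90
```

```text
t 0.9 dock [225.7 211.9 195.5] yaw -269.93 F [-1.  -0.4  0.9] w 0.094
[-0.903 -1.946 -0.004] turn 0.0004
```

>>> {"op": "carry_out", "data": {"motion": "-0.1 -0.2 0 0; -0.25 -0.5 0 0; -0.4 -0.8 0 0; -0.45 -1 0 0; -0.45 -1 0 0; -0.45 -1 0 0; -0.45 -1 0 0; -0.45 -1 0 0"}}

```text
time: 1.7
tool_pos: [0.3919, 0.2219, 0.1957]
ee_rot: [3.141, -0.0, -2.988]
wrist_force: [0.7, -0.1, -1.0]
width: 0.094
finger_force: 0.0
```

>>> {"op": "carry_out", "data": {"motion": "-0.1 -0.2 0 0; -0.25 -0.5 0 0; -0.4 -0.75 0 0; -0.45 -0.95 0 0; -0.45 -0.95 0 0; -0.45 -0.95 0 0; -0.45 -0.95 0 0; -0.45 -0.95 0 0"}}

```text
time: 2.5
tool_pos: [0.4802, 0.0912, 0.196]
ee_rot: [3.141, 0.0, -2.988]
wrist_force: [1.0, 1.4, -0.6]
width: 0.094
finger_force: 0.0
```

```bash
python3 go.py -66 76 61 90; python3 - <<'E'
from bench import robot,snapshot
import cv2,pickle
o=robot.get_obs(); s=snapshot('wrist'); pickle.dump((o,s),open('w1.pkl','wb')); cv2.imwrite('pics/w1.png',s['image'][:,:,::-1]); print(s['hand_eye'])
E
```

```text
t 2.5 dock [-65.9  76.5 196. ] yaw -269.81 F [ 1.   1.4 -0.6] w 0.094
[-0.003 -0.001  0.9  ] turn 0.001
[[ 6.70305175e-04  9.59493460e-01  2.81730103e-01  8.21379781e-02]
 [ 9.99999752e-01 -5.82539286e-04 -3.95280348e-04 -5.15905255e-04]
 [-2.15150055e-04  2.81730298e-01 -9.59493613e-01 -1.88424076e-01]
 [ 0.00000000e+00  0.00000000e+00  0.00000000e+00  1.00000000e+00]]
```

View pics/w1.png

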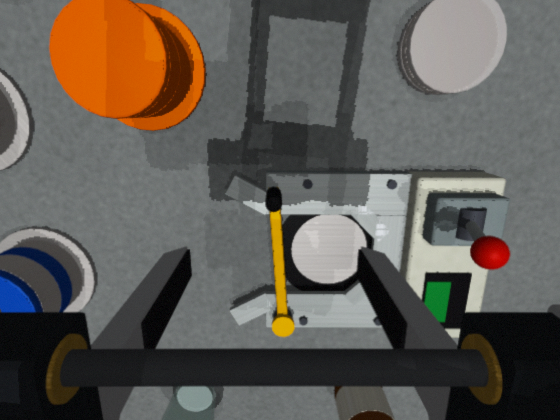

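Wrist view: post from about (273,193) at its base to (275,203) at its top, hinge (283,325), drive plate (329,249), ball (490,252).

```bash
cat > wr.py <<'E'
from h import *
from scipy.spatial.transform import Rotation as R
def wT(o,s):
    T=np.eye(4);T[:3,:3]=R.from_euler('xyz',o['ee_rot']).as_matrix();T[:3,3]=o['tool_pos'];return T@np.array(s['hand_eye'])
E
python3 - <<'E'
from wr import *
import fit
from scipy.optimize import least_squares
o,s=pickle.load(open('w1.pkl','rb'));T=wT(o,s)
obs=[((283,325),'h'),((275,203),'p'),((490,252),'b'),((267,174),(-75,95,20)),((267,326),(-75,-95,20)),((409,176),(80,95,20))]
def res2(p):
    W,f=fit.pts(p);return np.concatenate([proj(s,W(f[q] if isinstance(q,str) else q),T)-np.array(u) for u,q in obs])
p0=[.5459,.1678,1.721,.07,.19]
print(res2(p0).reshape(-1,2).round(1).tolist())
r=least_squares(lambda p:np.r_[fit.res(p)*1.0,res2(p)*1.0],p0,loss='soft_l1');print(r.x);print(res2(r.x).reshape(-1,2).round(1).tolist())
im=s['image'];g=im[180:220,255:295].max(axis=2);ys,xs=np.where(g<45);print(xs.min()+255,xs.max()+255,ys.min()+180,ys.max()+180)
W,f=fit.pts(r.x);print(f['p'],proj(s,W([*f['p'][:2],38]),T),proj(s,W(f['p']),T))
E
```

```text
hinge (array([0.63128113, 0.12538139, 0.04289054]), [np.float64(0.0001633409941385943), np.float64(0.00016334099413831861)])
posttop (array([0.47853455, 0.08944762, 0.0837714 ]), [np.float64(0.00030861487977916035), np.float64(0.0003086148797791285)])
ball (array([0.47562353, 0.25709446, 0.14311338]), [np.float64(0.0006485106920421063), np.float64(0.0006485106920421334)])
blue lid (array([ 0.6280742 , -0.16500368,  0.08586186]), [np.float64(0.0006679747995484329), np.float64(0.0006679747995484553)])
cornerNear (array([0.46472408, 0.08178212, 0.00622787]), [np.float64(0.0015188600681152848), np.float64(0.001518860068115267)])
cornerConsole (array([0.44193752, 0.2353018 , 0.00972313]), [np.float64(0.00010258495672331573), np.float64(0.00010258495672338679)])
[[-0.1, -0.3], [-0.8, 0.3], [1.3, -0.4], [-1.5, -1.5], [-1.1, 1.0], [2.2, -3.0]]
[0.54627119 0.16819519 1.71953995 0.0684591  0.17699477]
[[0.1, -0.0], [-0.1, 0.6], [0.1, 0.1], [-1.0, -1.2], [-0.9, 1.2], [2.6, -2.5]]
255 294 181 219
(np.float64(-65.60287325760027), np.float64(76.63692663359313), 78) [274.74469797 193.56272345] [274.89571506 203.64319633]
```

```bash
echo '[0.5463,0.1682,1.7195]' > dock.json
```

>>> {"op": "carry_out", "data": {"motion": "0 0 0.15 0; 0 0 0.35 0; 0 0 0.55 0; 0 0 0.75 0; 0 0 0.87 0; 0 0 0.9 0; 0 0 0.9 0; 0 0 0.9 0"}}

```text
time: 3.35
tool_pos: [0.4816, 0.0901, 0.0623]
ee_rot: [-3.141, 0.003, -2.99]
wrist_force: [0.2, -0.2, -0.4]
width: 0.0937
finger_force: 0.0
```

>>> {"op": "carry_out", "data": {"motion": "0 0 0 0; 0 0 0 0; 0 0 0 0; 0 0 0 0; 0 0 0 0; 0 0 0 0; 0 0 0 0; 0 0 0 0", "grip": -1}}

```text
time: 4.15
tool_pos: [0.4807, 0.0897, 0.0607]
ee_rot: [3.142, -0.0, -2.991]
wrist_force: [-0.5, 0.9, 0.2]
width: 0.0334
finger_force: 0.0
```

```bash
python3 go.py $(python3 -c "
from math import *
for k in (.25,.45,.65,.85,1.05,1.25,1.45,1.65,1.75,1.85,1.93): print(-55-155*sin(k),-78+155*cos(k),61,90)")
```

```text
t 4.15 dock [-67.9  76.5  60.7] yaw -269.87 F [-0.5  0.9  0.2] w 0.0334
[-0.029 -0.17  -0.002] turn 0.0007
[-0.099 -0.364 -0.002] turn 0.0007
[-0.206 -0.54  -0.002] turn 0.0007
[-0.347 -0.691 -0.002] turn 0.0007
[-0.514 -0.812 -0.002] turn 0.0007
[-0.702 -0.896 -0.002] turn 0.0007
[-0.904 -0.942 -0.002] turn 0.0007
[-1.11  -0.947 -0.002] turn 0.0007
[-1.212 -0.934 -0.002] turn 0.0007
[-1.313 -0.911 -0.002] turn 0.0007
[-1.391 -0.885 -0.002] turn 0.0007
```

>>> {"op": "carry_out", "data": {"motion": "0 0 0 0; 0 0 0 0; 0 0 0 0; 0 0 0 0; -0.01 -0.07 0 0; -0.03 -0.17 0 0; -0.06 -0.27 0 0; -0.1 -0.364 0 0"}}

```text
time: 4.95
tool_pos: [0.5041, 0.0365, 0.0608]
ee_rot: [3.141, -0.0, -2.991]
wrist_force: [-2.2, 2.7, 0.7]
width: 0.0145
finger_force: 30.0
```

```bash
python3 go.py $(python3 -c "
from math import *
for k in (.45,.55,.7,.85,1.0,1.15,1.3,1.45,1.55): print(-55-155*sin(k),-78+155*cos(k),61,90)")
```

```text
t 4.95 dock [-124.    61.2   60.8] yaw -269.9 F [-2.2  2.7  0.7] w 0.0145
[ 0.002  0.011 -0.001] turn 0.0006
[-0.047 -0.08  -0.001] turn 0.0006
[-0.137 -0.206 -0.001] turn 0.0006
[-0.246 -0.317 -0.001] turn 0.0006
[-0.369 -0.41  -0.001] turn 0.0006
[-0.505 -0.484 -0.001] turn 0.0006
[-0.651 -0.537 -0.001] turn 0.0006
[-0.803 -0.567 -0.001] turn 0.0006
[-0.906 -0.575 -0.001] turn 0.0006
```

Gripped, and tracking the arc.

>>> {"op": "carry_out", "data": {"motion": "-0.05 -0.085 0 0; -0.137 -0.206 0 0; -0.246 -0.32 0 0; -0.37 -0.412 0 0; -0.505 -0.485 0 0; -0.65 -0.537 0 0; -0.803 -0.567 0 0; -0.906 -0.575 0 0"}}

```text
time: 5.75
tool_pos: [0.6534, -0.0283, 0.0612]
ee_rot: [-3.141, 0.002, -2.992]
wrist_force: [-2.5, 1.9, 5.7]
width: 0.015
finger_force: 30.0
```

```bash
python3 go.py $(python3 -c "
from math import *
for k in (1.55,1.65,1.75,1.85,1.95): print(-55-155*sin(k),-78+155*cos(k),61,90)")
```

```text
t 5.75 dock [-210.2  -76.8   61.2] yaw -269.94 F [-2.5  1.9  5.7] w 0.015
[0.013 0.002 0.002] turn 0.0003
[-0.09   0.005  0.002] turn 0.0003
[-0.192  0.018  0.002] turn 0.0003
[-0.293  0.041  0.002] turn 0.0003
[-0.391  0.074  0.002] turn 0.0003
```

>>> {"op": "carry_out", "data": {"motion": "-0.05 0.002 0 0; -0.1 0.005 0 0; -0.19 0.018 0 0; -0.29 0.041 0 0; -0.39 0.074 0 0; -0.39 0.074 0 0; -0.39 0.074 0 0; -0.39 0.074 0 0"}}

```text
time: 6.55
tool_pos: [0.71, -0.0107, 0.0613]
ee_rot: [-3.135, 0.006, -2.993]
wrist_force: [3.8, -5.2, 1.5]
width: 0.0143
finger_force: 30.0
```

>>> {"op": "carry_out", "data": {"motion": "0 0 0 0; 0 0 0 0; 0 0 0 0; 0 0 0 0; 0 0 -0.2 0; 0 0 -0.4 0; 0 0 -0.6 0; 0 0 -0.8 0", "grip": 0.2}}

```text
time: 7.35
tool_pos: [0.707, -0.0067, 0.1817]
ee_rot: [3.141, -0.0, -2.99]
wrist_force: [0.7, 0.2, -0.2]
width: 0.0564
finger_force: 0.0
```

```bash
python3 go.py -415 -35 175 0 ; python3 - <<'E'
from bench import robot,snapshot
from h import *
s=snapshot('top'); pickle.dump(s,open('t2.pkl','wb')); cv2.imwrite('pics/t2.png',cv2.resize(s['image'][100:300,120:400],(784,560))[:,:,::-1])
D=[.5463,.1682,1.7195];c,sn=np.cos(D[2]),np.sin(D[2])
for n,p in(('blue',onz(s,(326,176),.008)),('redfl',onz(s,(354,240),.006)),('or',onz(s,(287,268),.03))):
    e=p[:2]-D[:2];print(n,p,e@[c,sn],e@[-sn,c])
E
```

```text
t 7.35 dock [-196.8 -133.   181.7] yaw -269.85 F [ 0.7  0.2 -0.2] w 0.0564
[ 0.657 -1.453  0.045] turn 0.5008
blue [ 0.62831978 -0.16669618  0.008     ] -0.34335199849942677 -0.03149765310892942
redfl [ 0.45140106 -0.23788701  0.006     ] -0.3875455548709128 0.15401595212659117
or [ 0.37602359 -0.05767398  0.03      ] -0.19815371903535642 0.20186187737908892
```

View pics/t2.png

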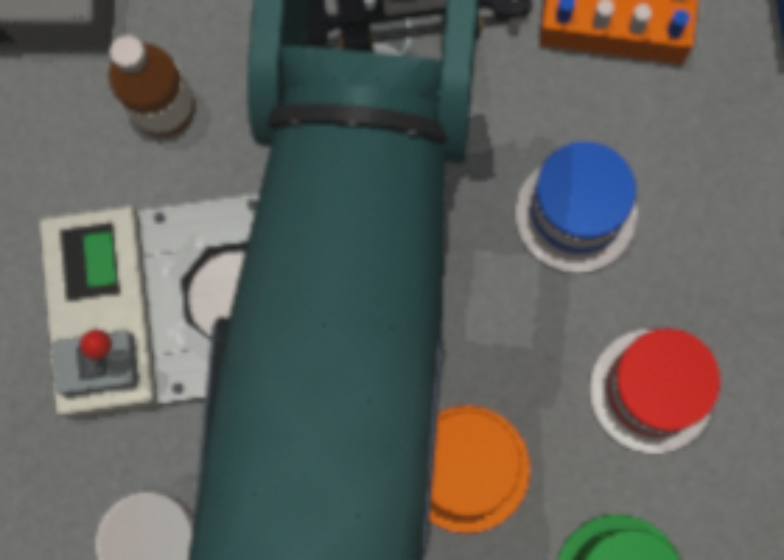

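>>> {"op": "carry_out", "data": {"motion": "0.05 -0.12 0.02 0.045; 0.1 -0.28 0.02 0.09; 0.15 -0.45 0.02 0.135; 0.2 -0.6 0.02 0.18; 0.25 -0.75 0.02 0.225; 0.3 -0.85 0.02 0.27; 0.35 -0.95 0.02 0.315; 0.35 -1 0.02 0.36"}}

```text
time: 8.2
tool_pos: [0.6771, -0.1647, 0.1771]
ee_rot: [-3.141, -0.0, 2.154]
wrist_force: [0.8, 1.1, 1.4]
width: 0.0566
finger_force: 0.0
```

```bash
python3 go.py -415 -32 175 0 -415 -32 56 0 
```

```text
t 8.2 dock [-348.6  -80.   177.1] yaw 24.91 F [0.8 1.1 1.4] w 0.0566
[-0.267 -0.477  0.015] turn 0.1384
[-0.267 -0.476  0.808] turn 0.1384
```

>>> {"op": "carry_out", "data": {"motion": "-0.06 -0.1 0 0.04; -0.13 -0.25 0 0.08; -0.2 -0.37 0 0.12; -0.267 -0.477 0 0.138; -0.267 -0.477 0 0.138; -0.267 -0.477 0 0.138; -0.267 -0.477 0 0.138; -0.267 -0.477 0 0.138"}}

```text
time: 9.0
tool_pos: [0.6413, -0.2352, 0.1777]
ee_rot: [3.141, -0.0, 1.73]
wrist_force: [-0.3, 0.0, 1.1]
width: 0.0565
finger_force: 0.0
```

```bash
python3 go.py -415 -32 58 0 -415 -32 50 0; python3 - <<'E'
from bench import robot,snapshot
from wr import *
o=robot.get_obs();s=snapshot('wrist');pickle.dump((o,s),open('w2.pkl','wb'))
t=snapshot('top');pickle.dump(t,open('t3.pkl','wb'))
a=cv2.resize(s['image'],(400,300));b=cv2.resize(t['image'][80:260,130:370],(400,300))
cv2.imwrite('pics/w2.png',np.hstack([a,b])[:,:,::-1])
E
```

```text
t 9.0 dock [-413.1  -34.1  177.7] yaw 0.61 F [-0.3  0.   1.1] w 0.0565
[-0.013 -0.015  0.798] turn 0.0034
[-0.013 -0.015  0.851] turn 0.0034
```

View pics/w2.png

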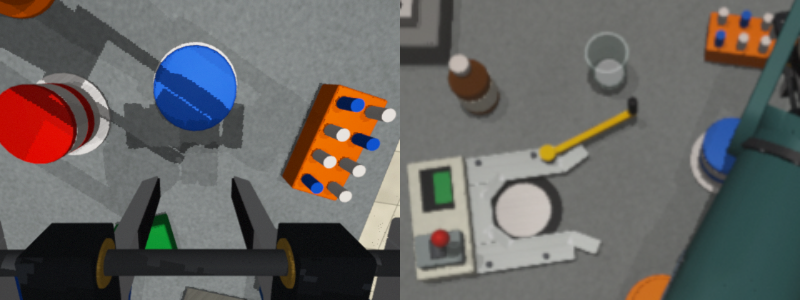

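Keeper is open and the beaker hasn't moved. In the wrist view the blue lid centre is at about (273,121) full scale.

```bash
python3 - <<'E'
from wr import *
o,s=pickle.load(open('w2.pkl','rb'));T=wT(o,s);im=s['image'].astype(int)
m=((im[...,2]>im[...,0]+60)&(im[...,2]>150)).astype(np.uint8)[:210];c=max(cv2.findContours(m,0,1)[0],key=cv2.contourArea)
(u,v),r=cv2.minEnclosingCircle(c);print(u,v,r)
p=onz(s,(u,v),.09,T);D=[.5463,.1682,1.7195];a,b=np.cos(D[2]),np.sin(D[2]);e=p[:2]-D[:2];print(p,e@[a,b],e@[-b,a])
E
```

```text
274.45001220703125 119.80000305175781 58.25764083862305
[ 0.63014329 -0.16119225  0.09      ] -0.33817897185511525 -0.03411648123315045
```

>>> {"op": "carry_out", "data": {"motion": "-0.01 0 0.15 0; -0.01 0 0.35 0.003; -0.01 0 0.55 0.003; -0.01 0 0.75 0.003; -0.01 0 0.87 0.003; -0.01 0 0.89 0.003; -0.01 0 0.89 0.003; -0.01 0 0.89 0.003"}}

```text
time: 9.9
tool_pos: [0.6422, -0.2381, 0.0462]
ee_rot: [3.139, 0.002, 1.719]
wrist_force: [0.7, 0.8, 0.1]
width: 0.0564
finger_force: 0.0
```

```bash
python3 go.py -386 -33 44 0 -350 -26 44 0 -270 -8 44 0
```

```text
t 9.9 dock [-416.   -34.6   46.2] yaw -0.03 F [0.7 0.8 0.1] w 0.0564
[ 0.2   -0.011  0.014] turn -0.0001
[ 0.44  -0.058  0.014] turn -0.0001
[ 0.973 -0.178  0.013] turn -0.0001
```

>>> {"op": "carry_out", "data": {"motion": "0.1 0 0.01 0; 0.2 -0.01 0.01 0; 0.32 -0.03 0.01 0; 0.46 -0.06 0.01 0; 0.62 -0.1 0.01 0; 0.77 -0.13 0.01 0; 0.9 -0.16 0.01 0; 1 -0.18 0.01 0"}}

```text
time: 10.7
tool_pos: [0.5922, -0.0922, 0.044]
ee_rot: [3.139, 0.002, 1.72]
wrist_force: [1.1, -3.5, 1.2]
width: 0.0563
finger_force: 1.7
```

```bash
python3 go.py -200 0 45 0 -130 0 45 0; python3 - <<'E'
from bench import robot,snapshot
from wr import *
o=robot.get_obs();s=snapshot('wrist');T=wT(o,s);im=s['image'].astype(int)
m=((im[...,2]>im[...,0]+60)&(im[...,2]>100)).astype(np.uint8)[:300];c=max(cv2.findContours(m,0,1)[0],key=cv2.contourArea)
(u,v),r=cv2.minEnclosingCircle(c);print(u,v,r,cv2.boundingRect(c))
p=onz(s,(u,v),.09,T);D=[.5463,.1682,1.7195];a,b=np.cos(D[2]),np.sin(D[2]);e=p[:2]-D[:2];print(e@[a,b],e@[-b,a])
E
```

```text
t 10.7 dock [-264.3   -6.9   44. ] yaw 0.01 F [ 1.1 -3.5  1.2] w 0.0563
[ 0.429 -0.046 -0.008] turn 0.0001
[ 0.895 -0.046 -0.009] turn 0.0001
273.90478515625 193.05191040039062 105.61846160888672 (169, 91, 211, 174)
-0.2159538502455817 -0.00702327861662606
```

>>> {"op": "carry_out", "data": {"motion": "0.1 -0.015 0 0; 0.22 -0.03 0 0; 0.35 -0.046 0 0; 0.48 -0.046 0 0; 0.6 -0.046 0 0; 0.72 -0.046 0 0; 0.82 -0.046 0 0; 0.9 -0.046 0 0"}}

```text
time: 11.55
tool_pos: [0.5655, 0.0399, 0.0432]
ee_rot: [3.141, 0.001, 1.719]
wrist_force: [0.9, -4.2, 4.3]
width: 0.0565
finger_force: 2.4
```

```bash
python3 go.py -60 0 44 0 -45 0 44 0; python3 - <<'E'
from bench import robot,snapshot
from wr import *
t=snapshot('side');o=robot.get_obs();s=snapshot('wrist');T=wT(o,s)
D=[.5463,.1682,1.7195];a,b=np.cos(D[2]),np.sin(D[2])
im=s['image'].astype(int)
m=((im[...,2]>im[...,0]+60)&(im[...,2]>100)).astype(np.uint8)[:300];c=max(cv2.findContours(m,0,1)[0],key=cv2.contourArea)
(u,v),r=cv2.minEnclosingCircle(c);e=onz(s,(u,v),.09,T)[:2]-D[:2];print(e@[a,b],e@[-b,a])
w=cv2.resize(s['image'],(400,300));k=cv2.resize(t['image'][100:280,150:390],(400,300))
cv2.imwrite('pics/w3.png',np.hstack([w,k])[:,:,::-1])
E
```

```text
t 11.55 dock [-129.8    0.    43.2] yaw -0.03 F [ 0.9 -4.2  4.3] w 0.0565
[ 0.465 -0.    -0.005] turn -0.0002
[ 0.565 -0.    -0.006] turn -0.0002
-0.07910669653343584 -0.00014926470832529116
```

View pics/w3.png

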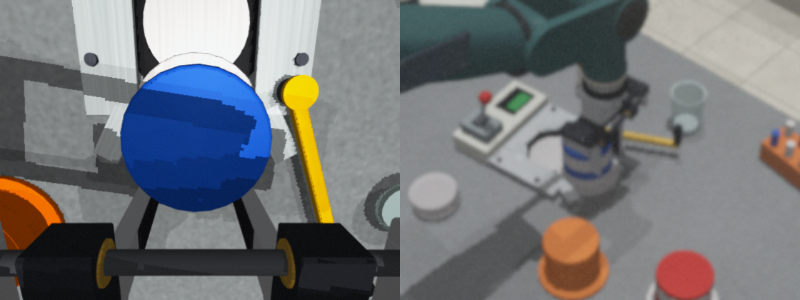

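The canister is centred in the mouth, with its lid and the drive plate both at column 197 or so. Pushing it in.

>>> {"op": "carry_out", "data": {"motion": "0.08 0 0 0; 0.17 0 0 0; 0.26 0 0 0; 0.35 0 0 0; 0.42 0 0 0; 0.48 0 0 0; 0.52 0 0 0; 0.54 0 0 0"}}

```text
time: 12.45
tool_pos: [0.5531, 0.12, 0.0425]
ee_rot: [-3.141, -0.0, 1.719]
wrist_force: [0.7, -1.6, -1.5]
width: 0.0565
finger_force: 1.0
```

>>> {"op": "carry_out", "data": {"motion": "0.005 0 0 0; 0.01 0 0 0; 0.015 0 0 0; 0.02 0 0 0; 0.025 0 0 0; 0.03 0 0 0; 0.03 0 0 0; 0.03 0 0 0"}}

```text
time: 13.25
tool_pos: [0.553, 0.1237, 0.0428]
ee_rot: [3.141, -0.0, 1.719]
wrist_force: [0.8, -1.6, -0.9]
width: 0.0567
finger_force: 0.9
```

```bash
cat > b.py <<'E'
from bench import robot,snapshot
from wr import *
o=robot.get_obs();s=snapshot('wrist');T=wT(o,s)
D=[.5463,.1682,1.7195];a,b=np.cos(D[2]),np.sin(D[2])
im=s['image'].astype(int)
m=((im[...,2]>im[...,0]+60)&(im[...,2]>100)).astype(np.uint8)[:300];c=max(cv2.findContours(m,0,1)[0],key=cv2.contourArea)
(u,v),r=cv2.minEnclosingCircle(c);e=onz(s,(u,v),.09,T)[:2]-D[:2];print('blue',e@[a,b],e@[-b,a])
E
python3 go.py -45 0 44 0; python3 b.py
```

```text
t 13.25 dock [-45.    0.   42.8] yaw -0.05 F [ 0.8 -1.6 -0.9] w 0.0567
[-0.     0.    -0.008] turn -0.0003
blue 0.003013957179355501 -0.00033354283433123603
```

>>> {"op": "carry_out", "data": {"motion": "0.005 0 0 0; 0.01 0 0 0; 0.015 0 0 0; 0.02 0 0 0; 0.02 0 0 0; 0.02 0 0 0; 0.02 0 0 0; 0.02 0 0 0"}}

```text
time: 14.1
tool_pos: [0.5528, 0.1255, 0.0432]
ee_rot: [3.141, 0.002, 1.718]
wrist_force: [-0.4, -4.7, -0.3]
width: 0.0566
finger_force: 2.3
```

```bash
python3 go.py -45 0 44 0; python3 b.py
```

```text
t 14.1 dock [-43.2  -0.1  43.2] yaw -0.07 F [-0.4 -4.7 -0.3] w 0.0566
[-0.012 -0.001 -0.005] turn -0.0004
blue 0.00453570898944898 -0.0003924800188108599
```

>>> {"op": "carry_out", "data": {"motion": "0.005 0 0 0; 0.01 0 0 0; 0.015 0 0 0; 0.02 0 0 0; 0.02 0 0 0; 0.02 0 0 0; 0.02 0 0 0; 0.02 0 0 0"}}

```text
time: 14.95
tool_pos: [0.5528, 0.126, 0.0437]
ee_rot: [3.141, 0.007, 1.718]
wrist_force: [0.3, -11.4, 2.4]
width: 0.0562
finger_force: 4.6
```

```bash
python3 go.py -120 0 44 0 -120 0 175 0; python3 b.py
```

```text
t 14.95 dock [-42.7  -0.2  43.7] yaw -0.09 F [  0.3 -11.4   2.4] w 0.0562
[-0.515 -0.     0.002] turn -0.0005
[-0.521  0.    -0.872] turn -0.0005
blue 0.005132497306352776 -0.00045935204824466895
```

Home: 11 N and no further motion. Backing off, and measuring the beaker and post before closing the keeper.

>>> {"op": "carry_out", "data": {"motion": "-0.05 0 0 0; -0.15 0 0 0; -0.3 0 0 0; -0.5 0 0 0; -0.52 0 -0.2 0; -0.52 0 -0.45 0; -0.52 0 -0.7 0; -0.52 0 -0.87 0"}}

```text
time: 15.8
tool_pos: [0.5646, 0.0524, 0.1767]
ee_rot: [3.137, -0.001, 1.719]
wrist_force: [0.1, 0.3, -0.7]
width: 0.0565
finger_force: 0.0
```

```bash
python3 go.py -198 -134 175 0; python3 - <<'E'
from bench import robot,snapshot
from wr import *
t=pickle.load(open('t3.pkl','rb'));D=[.5463,.1682,1.7195];a,b=np.cos(D[2]),np.sin(D[2])
for n,uv,z in(('beaker base',(256,126),.0),('beaker rim',(254,112),.085),('posttop',(269,142),.08),('postbase',(269,147),.036)):
    e=onz(t,uv,z)[:2]-D[:2];print(n,e@[a,b],e@[-b,a])
o=robot.get_obs();s=snapshot('wrist');cv2.imwrite('pics/w4.png',s['image'][:,:,::-1]);pickle.dump((o,s),open('w4.pkl','wb'))
E
```

```text
t 15.8 dock [-117.2   -0.9  176.7] yaw -0.05 F [ 0.1  0.3 -0.7] w 0.0565
[-0.538  0.888  0.015] turn -0.0003
beaker base -0.17305577343168363 -0.20782237560054134
beaker rim -0.17278205788449852 -0.2112399590979285
posttop -0.20000133391083097 -0.1250317942740267
postbase -0.1993813698686168 -0.1274323671465824
```

View pics/w4.png

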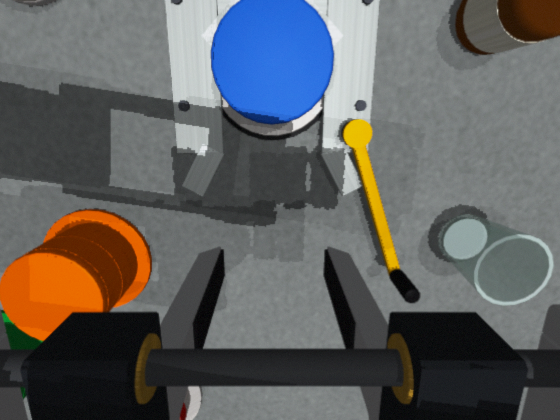

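Wrist view: canister home, post top (408,291), base (397,271), beaker well to the right.

```bash
python3 - <<'E'
from wr import *
o,s=pickle.load(open('w4.pkl','rb'));T=wT(o,s);D=[.5463,.1682,1.7195];a,b=np.cos(D[2]),np.sin(D[2])
for uv,z in(((409,292),.08),((397,270),.037)):
    e=onz(s,uv,z,T)[:2]-D[:2];print(e@[a,b],e@[-b,a], np.arctan2(-(e@[a,b])-.055,e@[-b,a]+.078))
E
```

```text
-0.1964418617876632 -0.12654824341622137 1.9014345749939192
-0.19506341185656936 -0.13032410617862417 1.9283165776525535
```

>>> {"op": "carry_out", "data": {"motion": "-0.1 0.15 0 0; -0.2 0.35 0 0; -0.35 0.55 0 0; -0.45 0.75 0 0; -0.538 0.86 0 0; -0.538 0.86 0 0; -0.538 0.86 0 0; -0.538 0.86 0 0", "grip": -0.28}}

```text
time: 16.65
tool_pos: [0.7022, -0.0077, 0.1734]
ee_rot: [-3.141, -0.001, 1.719]
wrist_force: [-0.6, 0.5, 0.1]
width: 0.0335
finger_force: 0.0
```

```bash
python3 go.py -198 -130 61 0;python3 go.py -198 -132 61 0
```

```text
t 16.65 dock [-197.1 -128.1  173.4] yaw -0.01 F [-0.6  0.5  0.1] w 0.0335
[-0.007  0.013  0.749] turn -0.0
t 16.65 dock [-197.1 -128.1  173.4] yaw -0.01 F [-0.6  0.5  0.1] w 0.0335
[-0.007  0.026  0.749] turn -0.0
```

Post is at about (-200,-130).

>>> {"op": "carry_out", "data": {"motion": "-0.01 0.01 0.15 0; -0.015 0.015 0.3 0; -0.015 0.015 0.45 0; -0.015 0.015 0.6 0; -0.015 0.015 0.72 0; -0.015 0.015 0.749 0; -0.015 0.015 0.749 0; -0.015 0.015 0.749 0"}}

```text
time: 17.45
tool_pos: [0.7061, -0.01, 0.0628]
ee_rot: [3.139, 0.0, 1.719]
wrist_force: [-0.9, -0.5, 1.1]
width: 0.0337
finger_force: 0.0
```

>>> {"op": "carry_out", "data": {"motion": "0 0 0 0; 0 0 0 0; 0 0 0 0; 0 0 0 0; 0 0 0 0; 0 0 0 0; 0 0 0 0; 0 0 0 0", "grip": -1}}

```text
time: 18.25
tool_pos: [0.706, -0.0103, 0.062]
ee_rot: [3.14, 0.0, 1.719]
wrist_force: [-1.1, 0.9, 4.3]
width: 0.014
finger_force: 30.0
```

```bash
python3 go.py $(python3 -c "
from math import *
for k in (1.91,1.85,1.75,1.65,1.5,1.35,1.2,1.05,.95): print(-55-155*sin(k),-78+155*cos(k),61,0)")
```

```text
t 18.25 dock [-200.2 -131.5   62. ] yaw -0.05 F [-1.1  0.9  4.3] w 0.014
[-0.007 -0.013  0.006] turn -0.0003
[-0.026 -0.072  0.006] turn -0.0003
[-0.049 -0.172  0.006] turn -0.0003
[-0.063 -0.275  0.006] turn -0.0003
[-0.063 -0.43   0.006] turn -0.0003
[-0.041 -0.583  0.006] turn -0.0003
[ 0.004 -0.731  0.005] turn -0.0003
[ 0.071 -0.871  0.005] turn -0.0003
[ 0.126 -0.958  0.005] turn -0.0003
```

>>> {"op": "carry_out", "data": {"motion": "-0.026 -0.07 0 0; -0.049 -0.172 0 0; -0.063 -0.275 0 0; -0.063 -0.43 0 0; -0.041 -0.583 0 0; 0.004 -0.731 0 0; 0.071 -0.871 0 0; 0.126 -0.958 0 0"}}

```text
time: 19.05
tool_pos: [0.5607, -0.0146, 0.0617]
ee_rot: [3.139, 0.004, 1.717]
wrist_force: [1.2, -2.7, 2.2]
width: 0.0143
finger_force: 30.0
```

```bash
python3 go.py $(python3 -c "
from math import *
for k in (.95,.85,.7,.55,.42,.3,.2,.1,.03,-.02): print(-55-155*sin(k),-78+155*cos(k),61,0)")
```

```text
t 19.05 dock [-182.9   12.8   61.7] yaw -0.16 F [ 1.2 -2.7  2.2] w 0.0143
[0.012 0.004 0.004] turn -0.0009
[ 0.076 -0.077  0.004] turn -0.0009
[ 0.187 -0.185  0.003] turn -0.0009
[ 0.312 -0.276  0.003] turn -0.0009
[ 0.431 -0.339  0.002] turn -0.0009
[ 0.547 -0.383  0.001] turn -0.0009
[ 0.647 -0.409  0.001] turn -0.0009
[ 0.749 -0.425  0.   ] turn -0.0009
[ 0.821 -0.43   0.   ] turn -0.0009
[ 0.872 -0.43  -0.   ] turn -0.0009
```

>>> {"op": "carry_out", "data": {"motion": "0.08 -0.077 0 0; 0.187 -0.185 0 0; 0.312 -0.276 0 0; 0.431 -0.339 0 0; 0.547 -0.383 0 0; 0.647 -0.409 0 0; 0.749 -0.425 0 0; 0.81 -0.43 0 0"}}

```text
time: 19.85
tool_pos: [0.4792, 0.0986, 0.0614]
ee_rot: [3.14, 0.001, 1.719]
wrist_force: [1.4, -1.3, 4.1]
width: 0.0147
finger_force: 30.0
```

```bash
python3 go.py -60 77 61 0 -52 77 61 0
```

```text
t 19.85 dock [-58.9  76.7  61.4] yaw -0.02 F [ 1.4 -1.3  4.1] w 0.0147
[-0.007 -0.002  0.002] turn -0.0001
[ 0.046 -0.002  0.002] turn -0.0001
```

>>> {"op": "carry_out", "data": {"motion": "0.01 0 0 0; 0.02 0 0 0; 0.03 0 0 0; 0.04 0 0 0; 0.05 0 0 0; 0.055 0 0 0; 0.055 0 0 0; 0.055 0 0 0"}}

```text
time: 20.65
tool_pos: [0.4781, 0.1051, 0.0613]
ee_rot: [-3.141, 0.001, 1.718]
wrist_force: [-0.4, -2.9, 5.5]
width: 0.0146
finger_force: 30.0
```

```bash
python3 go.py -52 77 61 0
```

```text
t 20.65 dock [-52.3  76.8  61.3] yaw -0.11 F [-0.4 -2.9  5.5] w 0.0146
[ 0.002 -0.001  0.002] turn -0.0006
```

>>> {"op": "carry_out", "data": {"motion": "0.005 0 0 0; 0.01 0 0 0; 0.015 0 0 0; 0.02 0 0 0; 0.025 0 0 0; 0.03 0 0 0; 0.03 0 0 0; 0.03 0 0 0"}}

```text
time: 21.45
tool_pos: [0.4778, 0.1067, 0.0613]
ee_rot: [-3.141, 0.007, 1.718]
wrist_force: [-0.4, -9.0, 5.7]
width: 0.0147
finger_force: 30.0
```

```bash
python3 go.py -52 77 61 0
```

```text
t 21.45 dock [-50.7  76.8  61.3] yaw -0.09 F [-0.4 -9.   5.7] w 0.0147
[-0.009 -0.001  0.002] turn -0.0005
```

>>> {"op": "carry_out", "data": {"motion": "0 0 0 0; 0 0 0 0; 0 0 0 0; 0 0 0 0; 0 0 -0.2 0; 0 0 -0.45 0; 0 0 -0.7 0; 0 0 -0.9 0", "grip": 0}}

```text
time: 22.25
tool_pos: [0.4773, 0.1109, 0.1981]
ee_rot: [3.14, -0.0, 1.719]
wrist_force: [0.3, 0.7, 0.1]
width: 0.0468
finger_force: 0.0
```

```bash
python3 go.py 30 55 200 0; python3 - <<'E'
from bench import robot,snapshot
from wr import *
o=robot.get_obs();s=snapshot('wrist');pickle.dump((o,s),open('w5.pkl','wb'));cv2.imwrite('pics/w5.png',s['image'][:,:,::-1])
T=wT(o,s);D=[.5463,.1682,1.7195];a,b=np.cos(D[2]),np.sin(D[2])
def pr(x,y,z): return proj(s,np.r_[D[0]+(a*x-b*y)/1e3,D[1]+(b*x+a*y)/1e3,z/1e3],T)
print('post',pr(-55,77,80),'hinge',pr(-55,-78,40),'ball',pr(125+80*np.sin(.177-.5),55,62+80*np.cos(.323)),'lid',pr(0,0,90))
E
```

```text
t 22.25 dock [-46.4  76.8 198.1] yaw -0.01 F [0.3 0.7 0.1] w 0.0468
[ 0.509  0.145 -0.013] turn -0.0001
post [272.96131097 212.25882219] hinge [422.55350244 201.33821799] ball [307.436595    5.0556325] lid [363.20163924 153.71908472]
```

View pics/w5.png

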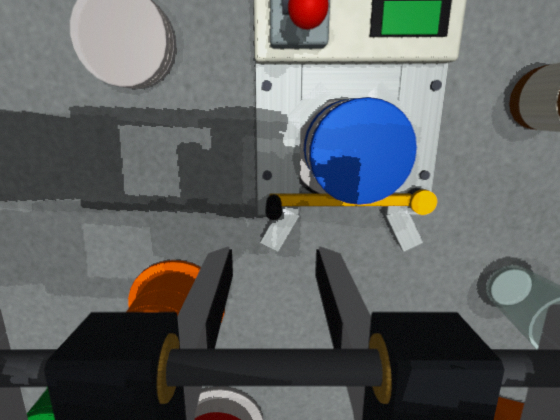

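Keeper shut: post top at (273,211), predicted (273,212). Canister home, ball at (308,8). Now the switch.

>>> {"op": "carry_out", "data": {"motion": "0.15 0.04 0 0; 0.3 0.08 0 0; 0.45 0.12 0 0; 0.6 0.145 0 0; 0.65 0.145 0 0; 0.65 0.145 0.15 0; 0.65 0.145 0.3 0; 0.65 0.145 0.413 0", "grip": -1}}

```text
time: 23.1
tool_pos: [0.4834, 0.2097, 0.1322]
ee_rot: [-3.14, 0.001, 1.719]
wrist_force: [-0.7, -1.3, 0.1]
width: 0.0005
finger_force: 0.0
```

```bash
python3 go.py 79 55 136 0 142 55 136 0
```

```text
t 23.1 dock [ 50.3  56.1 132.2] yaw -0.03 F [-0.7 -1.3  0.1] w 0.0005
[ 0.191  0.007 -0.026] turn -0.0002
[ 0.611  0.007 -0.026] turn -0.0002
```

>>> {"op": "carry_out", "data": {"motion": "0.1 0.007 -0.02 0; 0.2 0.007 -0.02 0; 0.3 0.007 -0.02 0; 0.4 0.007 -0.02 0; 0.48 0.007 -0.02 0; 0.55 0.007 -0.02 0; 0.6 0.007 -0.02 0; 0.62 0.007 -0.02 0"}}

```text
time: 23.9
tool_pos: [0.4722, 0.3044, 0.1387]
ee_rot: [3.138, -0.002, 1.72]
wrist_force: [0.6, 0.4, 3.6]
width: 0.0005
finger_force: 2.0
```

```bash
python3 go.py 142 55 136 0 145 55 136 0
```

```text
t 23.9 dock [145.7  53.1 138.7] yaw 0.05 F [0.6 0.4 3.6] w 0.0005
[-0.025 -0.012  0.018] turn 0.0003
[-0.005 -0.012  0.018] turn 0.0003
```

>>> {"op": "carry_out", "data": {"motion": "0 -0.01 0.01 0; 0.01 -0.01 0.01 0; 0.02 -0.01 0.01 0; 0.025 -0.01 0.01 0; 0.03 -0.01 0.01 0; 0.03 -0.01 0.01 0; 0.03 -0.01 0.01 0; 0.03 -0.01 0.01 0"}}

```text
time: 24.7
tool_pos: [0.4714, 0.3076, 0.1374]
ee_rot: [3.136, -0.003, 1.718]
wrist_force: [2.5, 1.3, 5.7]
width: 0.0006
finger_force: 2.7
```

```bash
python3 go.py 60 55 136 0 60 55 200 0
```

```text
t 24.7 dock [149.   53.4 137.4] yaw -0.07 F [2.5 1.3 5.7] w 0.0006
[-0.593 -0.01   0.008] turn -0.0004
[-0.592 -0.007 -0.419] turn -0.0004
```

>>> {"op": "carry_out", "data": {"motion": "-0.05 0 0 0; -0.2 0 0 0; -0.35 0 0 0; -0.5 0 0 0; -0.6 0 -0.1 0; -0.6 0 -0.3 0; -0.6 0 -0.42 0; -0.6 0 -0.42 0"}}

```text
time: 25.5
tool_pos: [0.4843, 0.2175, 0.2025]
ee_rot: [3.135, -0.001, 1.718]
wrist_force: [-0.0, -0.7, -0.3]
width: 0.0006
finger_force: 0.0
```

```bash
python3 go.py 60 55 136 0 ; python3 - <<'E'
from bench import robot,snapshot
from wr import *
o=robot.get_obs();s=snapshot('wrist');t=snapshot('side');pickle.dump((o,s,t),open('w6.pkl','wb'))
T=wT(o,s);D=[.5463,.1682,1.7195];a,b=np.cos(D[2]),np.sin(D[2])
for n,c,TT in(('w',s,T),('s',t,t['pose'])):
    im=c['image'].astype(int);m=((im[...,0]>im[...,1]+70)&(im[...,0]>im[...,2]+70)&(im[...,1]<70)).astype(np.uint8)
    k,_,st,ce=cv2.connectedComponentsWithStats(m)
    print(n,[(st[i,4],ce[i].round(1).tolist()) for i in range(1,k) if st[i,4]>40])
    for q in(0.18,.6,.85,1.0):
        x,y,z=125+80*np.sin(q-.5),55,62+80*np.cos(q-.5);print(q,proj(c,np.r_[D[0]+(a*x-b*y)/1e3,D[1]+(b*x+a*y)/1e3,z/1e3],TT).round(1))
x=np.hstack([cv2.resize(s['image'],(400,300)),cv2.resize(t['image'][120:240,150:310],(400,300))]);cv2.imwrite('pics/w6.png',x[:,:,::-1])
E
```

```text
t 25.5 dock [ 58.   54.  202.5] yaw -0.09 F [-0.  -0.7 -0.3] w 0.0006
[ 0.013 -0.01   0.444] turn -0.0005
w [(np.int32(1085), [271.6, 82.5]), (np.int32(54), [152.1, 345.3]), (np.int32(51), [128.2, 397.6])]
0.18 [271.3 167.1]
0.6 [271.2 120.6]
0.85 [271.1  91.5]
1.0 [271.1  75.3]
s [(np.int32(645), [320.4, 265.3]), (np.int32(331), [422.8, 350.2]), (np.int32(319), [482.9, 350.6])]
0.18 [201.2 158.3]
0.6 [192.9 153.4]
0.85 [188.4 152.2]
1.0 [186.1 152.1]
```

View pics/w6.png

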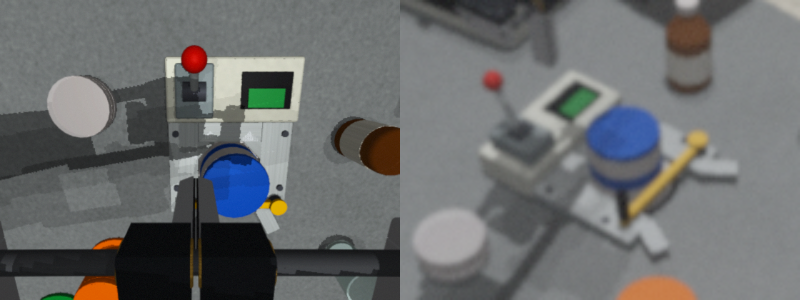

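The ball reads about 0.93–0.97, so close to its stop. I'll push once more, slightly lower, for margin.

>>> {"op": "carry_out", "data": {"motion": "0.1 0 0.1 0; 0.2 0 0.3 0; 0.3 -0.005 0.47 0; 0.4 -0.005 0.51 0; 0.48 -0.005 0.51 0; 0.54 -0.005 0.51 0; 0.58 -0.005 0.51 0; 0.6 -0.005 0.51 0"}}

```text
time: 26.4
tool_pos: [0.4698, 0.3004, 0.1226]
ee_rot: [-3.141, 0.015, 1.716]
wrist_force: [1.1, -18.0, 1.2]
width: 0.0003
finger_force: 9.4
```

>>> {"op": "carry_out", "data": {"motion": "0.005 0 0 0; 0.01 0 0 0; 0.015 0 0 0; 0.02 0 0 0; 0.02 0 0 0; 0.02 0 0 0; 0.02 0 0 0; 0.02 0 0 0"}}

```text
time: 27.2
tool_pos: [0.4698, 0.3004, 0.1226]
ee_rot: [-3.141, 0.018, 1.714]
wrist_force: [1.3, -20.1, 1.0]
width: 0.0004
finger_force: 10.0
```

>>> {"op": "carry_out", "data": {"motion": "-0.05 0 0 0; -0.2 0 0 0; -0.35 0 0 0; -0.5 0 0 0; -0.62 0 -0.1 0; -0.62 0 -0.3 0; -0.62 0 -0.51 0; -0.62 0 -0.51 0"}}

```text
time: 28.0
tool_pos: [0.4853, 0.2186, 0.206]
ee_rot: [3.128, -0.003, 1.718]
wrist_force: [0.8, 0.5, 0.3]
width: 0.0004
finger_force: 0.0
```

```bash
python3 go.py; python3 - <<'E'
from bench import robot,snapshot
from wr import *
o=robot.get_obs();c=snapshot('wrist');TT=wT(o,c)
D=[.5463,.1682,1.7195];a,b=np.cos(D[2]),np.sin(D[2])
P=lambda x,y,z:proj(c,np.r_[D[0]+(a*x-b*y)/1e3,D[1]+(b*x+a*y)/1e3,z/1e3],TT).round(1)
im=c['image'].astype(int);m=((im[...,0]>im[...,1]+70)&(im[...,0]>im[...,2]+70)&(im[...,1]<70)).astype(np.uint8)[:200]
k=max(cv2.findContours(m,0,1)[0],key=cv2.contourArea);print(cv2.minEnclosingCircle(k))
for q in(.85,1.0): print(q,P(125+80*np.sin(q-.5),55,62+80*np.cos(q-.5)))
E
```

```text
t 28.0 dock [ 58.9  52.9 206. ] yaw -0.08 F [0.8 0.5 0.3] w 0.0004
((269.5, 77.6891860961914), 18.855758666992188)
0.85 [268.9  93.3]
1.0 [268.8  77.3]
```

The lever is hard against its stop (20 N, ball where 1.0 predicts) and the arm is clear, so I'm handing in.

```bash
python3 -c "
from bench import robot
print(robot.close_job())"
```

```text
the job is handed in; nothing more can be done
None
```

I handed the job in with the blue canister home in the slot, the keeper shut behind it and the switch fully over; the hand-in returned no verdict, but my last checks showed all three in place and the arm clear.

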